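Key the mill-jar lid home and latch it

TASK

Close the glaze mill's porcelain jar: its lid sits cocked on the mouth because the key under it has not found the jar's notch. Without forcing it or lifting it off, push the lid round anticlockwise (seen from above) by its rib until the key drops in and the lid lies fully home and flat, then slide the latch fully in over the lid's edge. Leave the mug, the glaze jar and the scraper where they are.

Things in the scene. Friction and masses are not known exactly. Their poses are not given: they have to be found in the camera images.
- cradle: Fixed grey steel cradle, base plate 190 mm square, in which the fixed white porcelain jar stands; origin on the jar's upright axis at table height, z up. On its -y side a latch column, centre 122 mm from the axis, 46 by 52 mm, 138 mm high. The jar may stand any way round in it, so its yaw does NOT tell where the jar's notch is.
- mouth (a point): Centre of the jar's flat rim, 120 mm above the table; axes as cradle. Jar 160 mm across, neck 146 mm, mouth 65 mm across. The notch, 20 mm wide, is in the rim 50 to 70 mm from the axis, hidden under the lid.
- lid_mid (a point): Centre of the lid's disc (half-way up): white porcelain, 160 mm across, 14 mm thick, loose, 0.4 to 0.85 kg; z is its axis. On top, centred along its x, a solid straight rib 110 mm long, 24 mm wide, 18 mm high. A 60 mm plug below stays in the mouth (2 to 3 mm play). While its key rides on the rim the lid is cocked 3 to 4 degrees; seated it is flat and this point 7 mm above mouth.
- rib_end (a point): Middle of the rib's +x end face, 55 mm from the lid's axis. The key (14 mm wide, 8 mm high) is under this end, 62 mm from the axis, so this side is the raised one. After an anticlockwise turn of 35 to 125 degrees from the start (not known beforehand) the key falls into the notch, the lid drops flat and is blocked; pushed on, it can ride out again. Turning takes 1 to 6 N at a rib end; over 60 N is forcing it.
- latch_tab (a point): Centre of the latch's upright steel tab, 36 mm wide (x), 10 mm thick (y), 147 to 179 mm above the table; axes as cradle. Push its outer face along +y, towards the jar, to slide the latch in. It stands on a flat tongue, 36 mm wide, 139 to 147 mm above the table, reaching 43 mm from this point towards the jar and 33 mm away from it.
- latch (a joint): Travel of the latch in m: 0 fully out, 0.030 fully in at its stop (tongue 18 mm over the lid's edge, 5 mm above a seated lid's top, clear of the rib). Starts between 0 and 0.006. Friction about 2.5 N; it stays where it is left. A lid cocked on that side blocks it.
- mug: Terracotta mug, 80 mm across, 95 mm high, standing; origin at the centre of its underside. Bystander.
- glaze_jar: Clear jar with white cap, 72 mm across, 110 mm high, standing; origin at the centre of its underside. Bystander.
- scraper: Spatula-like scraper 190 mm long lying flat; origin under its middle. Bystander.
Mind the look-alikes: they are no part of the job. What is meant by the part that bears lid_mid is not pink, and is the smaller of those in its own colour.

How it is judged:
By the outcome, as a careful person would: the job done as asked, in the order asked, and still so for the second after the job is handed in, with the robot touching nothing.
It also fails if it takes over 58 s, if anything falls off the work surface, if the arm or the gripper's body presses on something with over 40 N, if the wrist force passes 120 N, or if a joint passes its speed limit or range.

ROBOT

A 6-joint arm with a two-finger parallel gripper is mounted at the origin on the work surface. World frame = base frame: x ahead of the robot, y to its left, z up, the work surface at z = 0. Lengths are in m, angles in rad, forces in N, time in s.
With the tool pointing down it reaches from about 0.225 to 0.875 m from the base axis. Payload 3.4 kg.
Tool frame: the origin (TCP) lies between the finger pads; the fingertips stand 25 mm ahead of it and the grasp point (between the pads) lies 6 mm ahead of it (manip.tips_ahead is the distance from the TCP to the fingertips, in m); z points along the fingers, x is the direction in which the jaws open and shut, and the axes are right-handed (so a half turn about z gives the same grasp; the last joint's range is limited). The gripper opens to 85 mm and grips with 20 to 120 N. Pads are 22 mm wide; open, the fingers measure 114 mm over their backs; the gripper's body (76 mm by 85 mm) begins 54 mm behind the grasp point. The pads swing forward as they close: fully open they stand 13 mm farther back than shut.
Start: joints at [1.11, 0.276, 1.505, -0, 1.361, -0.121], TCP at [0.192, 0.542, 0.256] pointing down, gripper open.
Joint ranges: [-2.89, 2.89], [-0.75, 2.08], [0.22, 2.7], [-1.18, 4.32], [0.11, 2.71], [-2.7, 2.7]. Speed limits (rad/s): [2.57, 2.57, 3.14, 3.14, 3.14, 3.14].

INTERFACE

Orientations are given as a unit quaternion [w, x, y, z].
In Python, from rig import manip gives the robot as it stands. The module is installed in compiled form; this text tells all that it offers.
- The arm moves only by the tool send_rows, never from a script. Its argument "plan" is a list of rows, each an object with "linear": the shift along the tool's x, y, z in m, a list of three; "delta_rot": the turn, a rotation vector about the tool's x, y, z in degrees, a list of three; "fingers": the finger opening in m, from 0 to 0.0854. A call has 1 to 12 rows; each row shifts and turns the pose as measured when the row begins, along the tool's axes as they then stand; what a row does not reach is not made up. A row lasts 1/12 s, in which the tool goes at most 41.7 mm and 7.16 degrees, less where a joint would pass 70% of its speed; a pose out of reach is approached as far as the arm can. A call with a gripper value outside its range is refused whole. The fingers move at their own pace and stop on an object; "force" is the grip in N (left out, the last holds). Time passes only in rows, so rows that do not move let the fingers close. It gives the time, the measured TCP pose, the force and the opening at its end, in the units of the state.
- manip.get_state(): the state, without advancing time (a new reading comes with each control period).
- manip.get_image(name): name is "scene" or "top" or "wrist"; returns the picture (480x640x3 uint8, red, green, blue); there is no depth.
- manip.camera_info(name): a dict with "K" (3x3 intrinsics, pixels), "rvec" (rotation vector, rad) and "tvec" (3), from world to camera coordinates, as OpenCV has them. Camera axes: x right, y down, z forward; pixel columns grow to the right and rows downward; lengths in m; the calibration is good to about 2 mm. A picture is of the moment at which its call begins: read the wrist's pose just before it. camera_info takes no time and is no camera call; for the wrist camera it gives the pose at the moment of the call.
- manip.sign_off(): hands the job in, once; it reports no verdict.
Trained networks look in the newest picture that a camera, given by its name, has taken for a name from the list of things; names that differ only in an ending like _2 or _b are one class to them, and where a whole thing is asked for, a point or a joint stands for the part that bears it (a point fixed in the world has none). Each returns a list of dicts, best first, with "p" (0 to 1); they miss things now and then, are a little off and sometimes report something else, mostly with a low value. They report only what shows in the picture. A call takes as long as a camera call. They do not tell look-alikes from the thing itself.
- manip.find_in(thing, camera): "extent" ([left, top, right, bottom] in pixels, round what is visible of it).
- manip.masks_of(thing, camera): "pixels" (480x640 bool, what is visible of it) and "extent" ([left, top, right, bottom] in pixels, round what is visible of it).
The state is a dict: "clock": time; "qpos": joint angles; "qd": joint speeds; "effort": joint torques, N m; "position": TCP position; "ee_rot": TCP orientation; "contact_force": force on the tool from outside, world axes, zero at the start; "moment": the same for the moment, N m; "width": finger opening in m.
Only numpy, scipy, OpenCV 4.12 (cv2) and the standard library are available. Lean on these libraries where they do the work, as an engineer would, in place of code of your own. Each camera call takes 0.05 s, during which the arm holds its last target. There are 200 camera calls.

## Working session

There is one attempt and no reset: what is moved stays moved. The work goes in short steps, Python scripts to look and compute and a tool call to move; the robot and the scene stay as the last step left them, time stands still between calls to the robot, and variables do not carry over. Pictures are saved under pics/ and viewed, about 8 in all and at most 12, crops included, and the job is handed in when it is done.

Besides the shell and the picture viewer there is one more tool, called by a JSON object that holds its "name" and its "arguments", one argument or row to a line. send_rows: Moves the arm, as the interface text tells. Its arguments: {"type":"object","properties":{"plan":{"type":"array","items":{"type":"object","properties":{"linear":{"type":"array","items":{"type":"number"}},"delta_rot":{"type":"array","items":{"type":"number"}},"fingers":{"type":"number"}}}},"force":{"type":"number"}},"required":["plan"]}

```bash
mkdir -p pics
python3 - <<'E'
from rig import manip
import cv2,numpy as np
s=manip.get_state();print(s)
ims=[]
for c in ['scene','top']:
    im=manip.get_image(c);cv2.imwrite(f'pics/{c}0.png',im[...,::-1]);
    i=manip.camera_info(c);print(c,i)
    for t in ['lid_mid','cradle','latch','latch_tab','rib_end','mug','glaze_jar','scraper']:
        print(c,t,[(round(float(d['p']),2),np.round(d['extent']).tolist()) for d in manip.find_in(t,c)])
E
```

```text
{'clock': 0.0, 'qpos': array([ 1.10998029e+00,  2.76584524e-01,  1.50615437e+00,  4.39099003e-07,
        1.36069006e+00, -1.20968205e-01]), 'qd': array([-3.32412166e-04, -8.99476818e-04,  4.43724623e-04, -9.69010886e-05,
       -4.67452415e-04,  1.50452716e-04]), 'effort': array([-1.33831240e-03, -4.16797221e+01, -2.45798028e+01, -1.42326039e-04,
        1.14971772e-02, -7.57982860e-06]), 'position': array([0.19144021, 0.54167416, 0.25543718]), 'ee_rot': array([ 4.35561693e-04,  8.16499416e-01,  5.77345530e-01, -8.08259544e-04]), 'contact_force': array([-0.13630085, -0.22580696, -0.95454973]), 'moment': array([-0.0020938 , -0.0166115 , -0.02198017]), 'width': 0.08514951130955627}
scene {'K': array([[609.40423975,   0.        , 313.54470185],
       [  0.        , 609.40423975, 240.44835176],
       [  0.        ,   0.        ,   1.        ]]), 'rvec': array([ 1.53813198,  1.78512789, -0.93762927]), 'tvec': array([ 0.0731193 , -0.19020163,  1.89851275])}
scene lid_mid [(0.82, [225.0, 211.0, 283.0, 247.0]), (0.76, [273.0, 233.0, 340.0, 275.0]), (0.55, [133.0, 270.0, 227.0, 332.0])]
sc
[... 608 characters left out ...]
18],
       [  0.        , 554.11306887, 236.28385092],
       [  0.        ,   0.        ,   1.        ]]), 'rvec': array([ 1.98355667, -2.24734646,  0.23622744]), 'tvec': array([0.04154056, 0.53094231, 1.25789341])}
top lid_mid [(0.82, [359.0, 283.0, 422.0, 348.0]), (0.71, [365.0, 141.0, 449.0, 221.0]), (0.63, [265.0, 181.0, 336.0, 249.0])]
top cradle [(0.62, [251.0, 180.0, 371.0, 278.0])]
top latch [(0.79, [337.0, 224.0, 370.0, 252.0])]
top latch_tab [(0.8, [334.0, 227.0, 370.0, 252.0])]
top rib_end [(0.85, [266.0, 181.0, 337.0, 250.0]), (0.77, [366.0, 135.0, 451.0, 222.0]), (0.75, [358.0, 279.0, 424.0, 344.0])]
top mug []
top glaze_jar [(0.8, [137.0, 189.0, 179.0, 230.0])]
top scraper []
```

View pics/scene0.png

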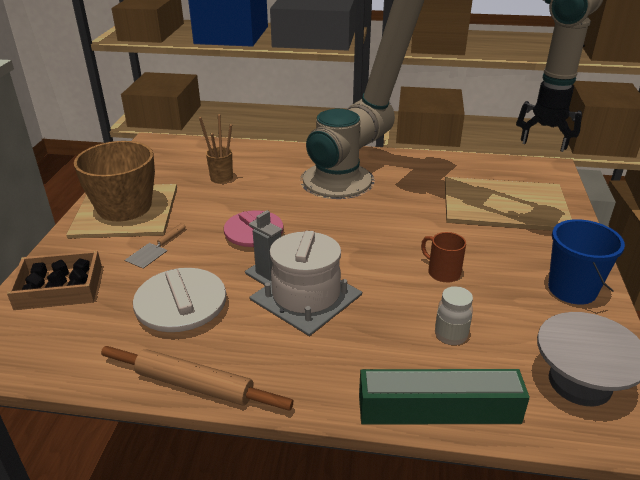

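View pics/top0.png

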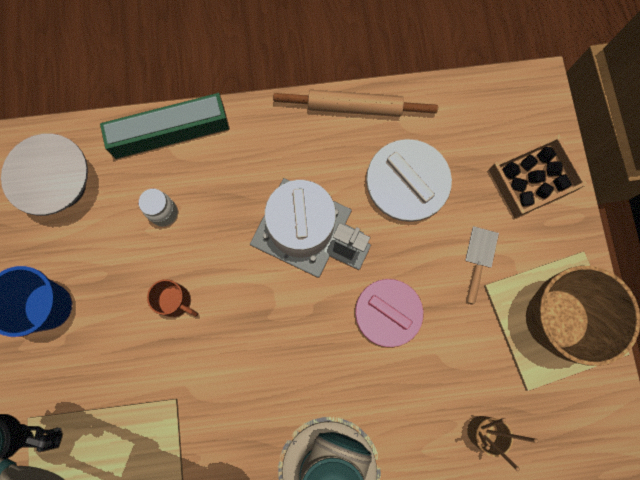

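The jar with its lid is at top (300,218), with the latch column at (350,245). The pink lid (390,313) and the larger white one (408,180) are decoys. Next I'll zoom in for yaw and rib angle.

```bash
cat > h.py <<'E'
import numpy as np,cv2
from rig import manip
def cam(c):
    i=manip.camera_info(c);R=cv2.Rodrigues(np.array(i['rvec']))[0];return i['K'],R,np.array(i['tvec']).ravel()
def back(c,uv,z,ci=None):
    K,R,t=ci or cam(c);o=-R.T@t;d=R.T@np.linalg.inv(K)@np.array([uv[0],uv[1],1.]);return o+d*(z-o[2])/d[2]
def proj(c,P,ci=None):
    K,R,t=ci or cam(c);p=np.atleast_2d(P)@R.T+t;p=p@K.T;return p[:,:2]/p[:,2:]
E
python3 - <<'E'
from h import *
a=cv2.imread('pics/top0.png')[160:290,235:385];b=cv2.imread('pics/scene0.png')[200:340,225:375]
a=cv2.resize(a,(600,520),interpolation=cv2.INTER_CUBIC);b=cv2.resize(b,(600,560),interpolation=cv2.INTER_CUBIC)
cv2.imwrite('pics/a.png',a);cv2.imwrite('pics/b.png',b)
for n,uv,z in [('lid',(301,216),.135),('rib a',(297,190),.152),('rib b',(303,236),.152),('pl1',(285,179),.01),('pl2',(252,240),.01),('pl3',(322,273),.01),('tab',(350,238),.179),('mug',(168,297),.095),('gj',(155,206),.11),('scr',(478,262),.0),('pinklid',(390,313),.02)]:print(n,back('top',uv,z).round(4))
E
```

```text
lid [ 0.564  -0.0076  0.135 ]
rib a [ 0.6201 -0.0057  0.152 ]
rib b [ 0.5144 -0.0062  0.152 ]
pl1 [0.6948 0.0186 0.01  ]
pl2 [0.5498 0.1167 0.01  ]
pl3 [ 0.4478 -0.0429  0.01  ]
tab [ 0.492 -0.105  0.179]
mug [0.4252 0.3104 0.095 ]
gj [0.6351 0.3213 0.11  ]
scr [ 0.4287 -0.4259  0.    ]
pinklid [ 0.3319 -0.1898  0.02  ]
```

View pics/a.png

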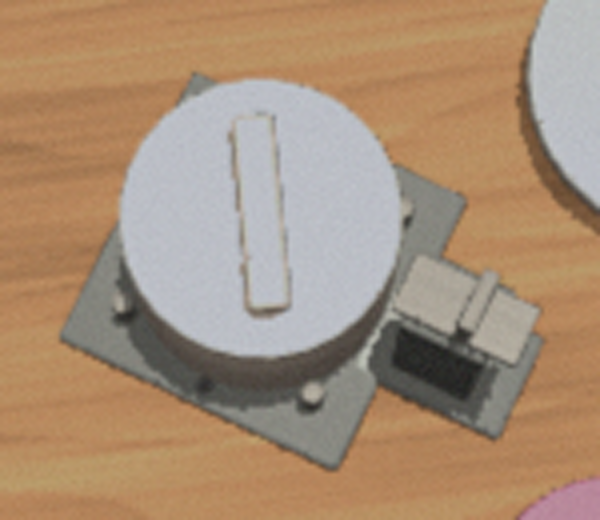

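View pics/b.png

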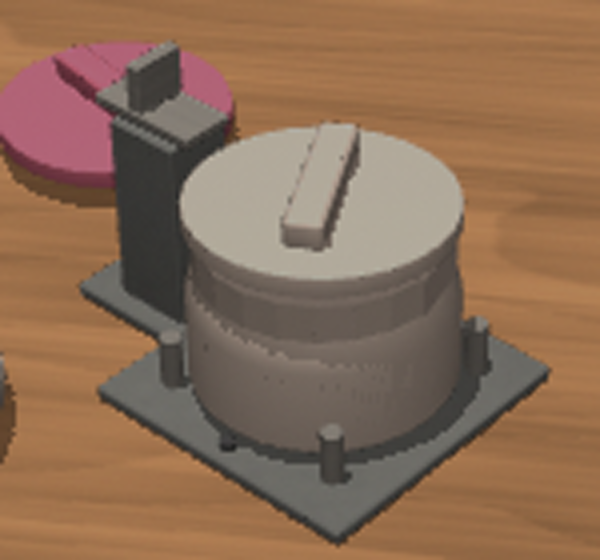

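Crop a: the rib runs almost along world x, and the latch tab is at lower right. Crop b: the lid is cocked and the latch is out. I'll fit the cradle and triangulate the rib ends to find the raised side.

Run:
```python
from h import *
from scipy.optimize import least_squares
A=lambda u,v:(235+u/4-.4,160+v/4-.4)
B=lambda u,v:(225+u/4-.4,200+v/4-.4)
ct,cs=cam('top'),cam('scene')
pl={(-1,1):0}
top=[A(195,72),A(62,340),A(333,470),A(467,202)]
sc=[B(338,542),B(550,372),None,B(100,395)]
# corners top order: far(+x), left(+y), near(-x), right(-y)
print([back('top',p,.008,ct).round(4) for p in top]); print([back('scene',p,.008,cs).round(4) for p in sc if p])
def plate(q):
    x,y,a,h=q;R=np.array([[np.cos(a),-np.sin(a)],[np.sin(a),np.cos(a)]])
    c=np.array([[.095,.095],[-.095,.095],[-.095,-.095],[.095,-.095]])@R.T+[x,y]
    return np.c_[c,np.full(4,h)]
f=lambda q:np.concatenate([(proj('top',plate(q),ct)-top).ravel()]+[(proj('scene',plate(q)[i],cs)[0]-sc[i]) for i in (0,1,3)])
r=least_squares(f,[.565,-.01,-.55,.008]);print('cradle',r.x,np.degrees(r.x[2]),r.fun.round(1))
# rib top corners: far end (scene near) and near end
P=[(A(233,117),B(282,224)),(A(273,114),B(325,229)),(A(248,307),B(322,124)),(A(290,304),B(359,128))]
# identify left/right: top left=+y ; scene left = -y
pairs=[(P[0][0],P[1][1]),(P[1][0],P[0][1]),(P[2][0],P[3][1]),(P[3][0],P[2][1])]
X=[]
Pm=lambda c:c[0]@np.c_[c[1],c[2]]
for a,b in pairs:
    h=cv2.triangulatePoints(Pm(ct),Pm(cs),np.array(a).reshape(2,1),np.array(b).reshape(2,1)).ravel();h=h[:3]/h[3];X.append(h);print('rib',h.round(4))
X=np.array(X);d=X[:2].mean(0)-X[2:].mean(0);print('len',np.linalg.norm(d),'yaw',np.degrees(np.arctan2(d[1],d[0])),'mid',X.mean(0),'tilt',np.degrees(np.arcsin(d[2]/np.linalg.norm(d))))
```

```text
[array([0.6996, 0.0223, 0.008 ]), array([0.5394, 0.1227, 0.008 ]), array([ 0.4394, -0.0317,  0.008 ]), array([ 0.595 , -0.1355,  0.008 ])]
[array([0.7046, 0.0246, 0.008 ]), array([0.5455, 0.1257, 0.008 ]), array([ 0.6037, -0.1321,  0.008 ])]
cradle [ 0.56920611 -0.00502028 -0.57318269  0.00326207] -32.840949091310684 [-0.3  0.3 -1.3 -0.   0.7  0.8  0.1 -0.5 -0.3  0.2  0.3  0.3 -1.  -0.3]
rib [0.6223 0.0049 0.1566]
rib [ 0.6213 -0.0181  0.1567]
rib [0.5157 0.0081 0.1505]
rib [ 0.5144 -0.0142  0.1503]
len 0.1070112850829446 yaw -1.9114221155108668 mid [ 0.56842007 -0.00482159  0.15353953] tilt 3.3327532002798885
```

Fit agrees with the task's sizes (rib 107 mm, tilt 3.3°). The rib's raised (+x) end points at world yaw -2°, the axis is (0.569, -0.005) and the cradle yaw is -32.8°. I'll push the low end, which is nearest the robot, from its +y side with the shut fingers, at a tip height of about 0.141.

{"name": "send_rows", "arguments": {
  "plan": [
    {"linear":[-0.025,0.033,0],"delta_rot":[0,0,0],"fingers":0},
    {"linear":[-0.025,0.033,0],"delta_rot":[0,0,0],"fingers":0},
    {"linear":[-0.025,0.033,0],"delta_rot":[0,0,0],"fingers":0},
    {"linear":[-0.025,0.033,0],"delta_rot":[0,0,0],"fingers":0},
    {"linear":[-0.025,0.033,0],"delta_rot":[0,0,0],"fingers":0},
    {"linear":[-0.025,0.033,0],"delta_rot":[0,0,0],"fingers":0},
    {"linear":[-0.025,0.033,0],"delta_rot":[0,0,0],"fingers":0},
    {"linear":[-0.025,0.033,0],"delta_rot":[0,0,0],"fingers":0},
    {"linear":[-0.025,0.033,0],"delta_rot":[0,0,0],"fingers":0},
    {"linear":[-0.025,0.033,0],"delta_rot":[0,0,0],"fingers":0},
    {"linear":[-0.025,0.033,0],"delta_rot":[0,0,0],"fingers":0},
    {"linear":[-0.025,0.033,0],"delta_rot":[0,0,0],"fingers":0}
  ]
}}

```text
clock: 1.9
position: [0.4673, 0.1298, 0.2553]
ee_rot: [-0.002, 0.812, 0.584, 0.005]
contact_force: [0.8, 1.5, 0.4]
width: -0.0
```

{"name": "send_rows", "arguments": {
  "plan": [
    {"linear":[0,0,0],"delta_rot":[0,0,7.1],"fingers":0},
    {"linear":[0,0,0],"delta_rot":[0,0,7.1],"fingers":0},
    {"linear":[0,0,0],"delta_rot":[0,0,7.1],"fingers":0},
    {"linear":[0,0,0],"delta_rot":[0,0,7.1],"fingers":0},
    {"linear":[0,0,0],"delta_rot":[0,0,7.1],"fingers":0},
    {"linear":[0,0,0],"delta_rot":[0,0,7.1],"fingers":0},
    {"linear":[0,0,0],"delta_rot":[0,0,7.1],"fingers":0},
    {"linear":[0,0,0],"delta_rot":[0,0,7.1],"fingers":0},
    {"linear":[0,0,0],"delta_rot":[0,0,7.1],"fingers":0},
    {"linear":[0,0,0],"delta_rot":[0,0,7.1],"fingers":0},
    {"linear":[0,0,0],"delta_rot":[0,0,0],"fingers":0}
  ]
}}

```text
clock: 2.82
position: [0.4746, 0.1182, 0.2558]
ee_rot: [-0.002, 1.0, -0.005, 0.005]
contact_force: [0.5, 0.0, 0.4]
width: -0.0003
```

```bash
cat >> h.py <<'E'
from scipy.spatial.transform import Rotation as Ro
C=np.array([.569,-.005])
def Rt(s):
    q=s['ee_rot'];return Ro.from_quat([q[1],q[2],q[3],q[0]])
def rep(p,yaw):
    "shift (tool axes) and turn (rotvec deg) from now to TCP p with tool down, x at yaw deg"
    s=manip.get_state();R=Rt(s);x=R.as_matrix()[:,0]
    a=np.radians(yaw);T=Ro.from_matrix(np.array([[np.cos(a),np.sin(a),0],[np.sin(a),-np.cos(a),0],[0,0,-1]]))
    rel=s['position'][:2]-C
    print('t',round(s['clock'],2),'pos',s['position'].round(4),'yaw',np.degrees(np.arctan2(x[1],x[0])).round(1),'F',s['contact_force'].round(1),'M',s['moment'].round(2),'w',round(s['width'],4),'C in tool mm',(R.inv().apply([*(-rel),0])*1e3).round(1))
    print('need lin mm',(R.inv().apply(np.array(p)-s['position'])*1e3).round(1),'rot',np.degrees((R.inv()*T).as_rotvec()).round(1))
def lidpose(yaw,r=45,t=23,z=.166):
    a=np.radians(yaw);x=np.array([np.cos(a),np.sin(a)]);y=np.array([np.sin(a),-np.cos(a)]);return [*(C-r/1e3*x-t/1e3*y),z]
E
python3 -c "
from h import *
print(manip.tips_ahead); rep(lidpose(-2,t=40),-2)"
```

```text
0.025
t 2.82 pos [0.4746 0.1182 0.2558] yaw -0.6 F [0.5 0.  0.4] M [0.01 0.04 0.04] w -0.0003 C in tool mm [ 95.6 122.2   0.4]
need lin mm [50.7 81.6 90. ] rot [-0.3 -0.6  1.4]
```

{"name": "send_rows", "arguments": {
  "plan": [
    {"linear":[0.017,0.027,0],"delta_rot":[-0.3,-0.6,1.4],"fingers":0},
    {"linear":[0.017,0.027,0],"delta_rot":[0,0,0],"fingers":0},
    {"linear":[0.016,0.027,0.01],"delta_rot":[0,0,0],"fingers":0},
    {"linear":[0,0,0.03],"delta_rot":[0,0,0],"fingers":0},
    {"linear":[0,0,0.025],"delta_rot":[0,0,0],"fingers":0},
    {"linear":[0,0,0.01],"delta_rot":[0,0,0],"fingers":0},
    {"linear":[0,0,0],"delta_rot":[0,0,0],"fingers":0}
  ]
}}

```text
clock: 3.4
position: [0.5275, 0.0325, 0.1806]
ee_rot: [0.0, 1.0, -0.005, 0.004]
contact_force: [0.8, -0.1, 0.5]
width: 0.0004
```

Run:
```python
from h import *
rep(lidpose(-2,t=30),-2)
im=manip.get_image('scene')[170:340,210:400]
cv2.imwrite('pics/c.png',cv2.resize(im[...,::-1],None,fx=3.5,fy=3.5,interpolation=cv2.INTER_CUBIC))
```

```text
t 3.4 pos [0.5275 0.0325 0.1806] yaw -0.6 F [ 0.8 -0.1  0.5] M [-0.02  0.01  0.03] w 0.0004 C in tool mm [41.9 37.   0.4]
need lin mm [-2.5  5.9 14.6] rot [ 0.  -0.5  1.4]
```

View pics/c.png

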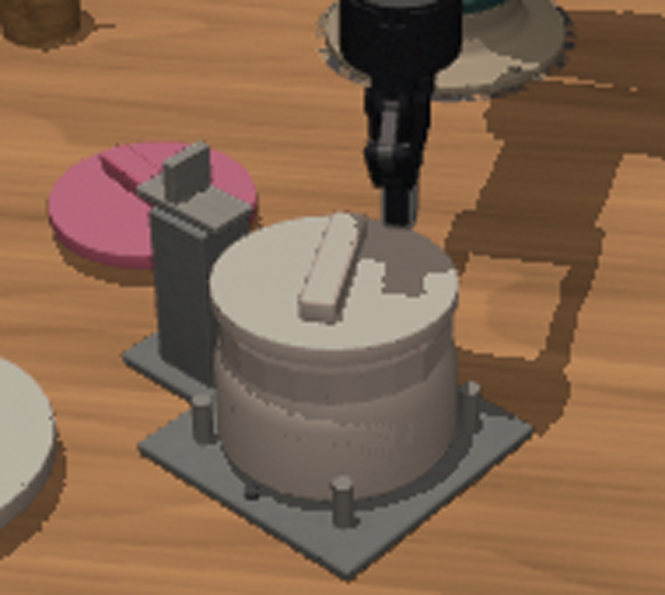

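The tips at (397,225) are beside the rib's low end, clear of it. Now down, then first contact.

{"name": "send_rows", "arguments": {
  "plan": [
    {"linear":[-0.002,0,0.008],"delta_rot":[0,0,1],"fingers":0},
    {"linear":[-0.001,0,0.006],"delta_rot":[0,0,0.5],"fingers":0},
    {"linear":[0,0,0.003],"delta_rot":[0,0,0],"fingers":0},
    {"linear":[0,0.005,0.0],"delta_rot":[0,0,0],"fingers":0},
    {"linear":[0,0.004,0.0],"delta_rot":[0,0,0],"fingers":0}
  ]
}}

```text
clock: 3.87
position: [0.5261, 0.0243, 0.1661]
ee_rot: [0.0, 1.0, -0.017, 0.008]
contact_force: [0.2, 0.3, -0.0]
width: -0.0002
```

```bash
python3 -c "
from h import *
rep(lidpose(-2,t=23),-2)"
```

```text
t 3.87 pos [0.5261 0.0243 0.1661] yaw -1.9 F [ 0.2  0.3 -0. ] M [ 0.01  0.   -0.04] w -0.0002 C in tool mm [43.9 27.9  0.7]
need lin mm [-1.1  4.8  0.1] rot [ 0.  -0.9  0.1]
```

{"name": "send_rows", "arguments": {
  "plan": [
    {"linear":[-0.001,0.005,0],"delta_rot":[0,0,0],"fingers":0},
    {"linear":[-0.0018,0.004,0],"delta_rot":[0,0,-5],"fingers":0},
    {"linear":[-0.0018,0.004,0],"delta_rot":[0,0,-5],"fingers":0},
    {"linear":[-0.0018,0.004,0],"delta_rot":[0,0,-5],"fingers":0},
    {"linear":[-0.0018,0.004,0],"delta_rot":[0,0,-5],"fingers":0}
  ]
}}

```text
clock: 4.28
position: [0.5187, 0.0045, 0.1678]
ee_rot: [-0.003, 0.986, 0.164, 0.009]
contact_force: [-0.5, 3.3, -1.2]
width: 0.0001
```

```bash
python3 -c "
from h import *
rep(lidpose(18,t=23),18)"
```

```text
t 4.28 pos [0.5187 0.0045 0.1678] yaw 18.8 F [-0.5  3.3 -1.2] M [ 0.51  0.09 -0.04] w 0.0001 C in tool mm [44.5 25.3  0.8]
need lin mm [-0.2  1.6  1.7] rot [-0.1 -1.1  0.8]
```

{"name": "send_rows", "arguments": {
  "plan": [
    {"linear":[-0.0018,0.0047,0.0008],"delta_rot":[0,0,-4.5],"fingers":0},
    {"linear":[-0.0018,0.0047,0.0008],"delta_rot":[0,0,-4.5],"fingers":0},
    {"linear":[-0.0018,0.0047,0.0005],"delta_rot":[0,0,-4.5],"fingers":0}
  ]
}}

```text
clock: 4.53
position: [0.5175, -0.0079, 0.1667]
ee_rot: [-0.006, 0.959, 0.284, 0.01]
contact_force: [-1.3, 4.7, 2.4]
width: 0.0
```

```bash
python3 -c "
from h import *
rep(lidpose(32,t=23),32)"
```

```text
t 4.53 pos [ 0.5175 -0.0079  0.1667] yaw 32.9 F [-1.3  4.7  2.4] M [ 0.75  0.26 -0.01] w 0.0 C in tool mm [44.8 25.5  0.8]
need lin mm [0.1 1.8 0.7] rot [-0.4 -1.3  0.9]
```

{"name": "send_rows", "arguments": {
  "plan": [
    {"linear":[-0.0014,0.0033,0.0004],"delta_rot":[0,0,-3.5],"fingers":0},
    {"linear":[-0.0014,0.0033,0.0004],"delta_rot":[0,0,-3.5],"fingers":0},
    {"linear":[-0.0014,0.0033,0.0004],"delta_rot":[0,0,-3.5],"fingers":0}
  ]
}}

```text
clock: 4.78
position: [0.5179, -0.0158, 0.1669]
ee_rot: [-0.01, 0.927, 0.374, 0.011]
contact_force: [-0.8, 4.5, 1.7]
width: -0.0004
```

```bash
python3 -c "
from h import *
rep(lidpose(42,t=23),42)"
```

```text
t 4.78 pos [ 0.5179 -0.0158  0.1669] yaw 43.9 F [-0.8  4.5  1.7] M [0.63 0.38 0.03] w -0.0004 C in tool mm [44.3 27.6  0.9]
need lin mm [0.1 3.2 0.8] rot [-0.6 -1.6  1.9]
```

{"name": "send_rows", "arguments": {
  "plan": [
    {"linear":[-0.0014,0.0033,0.0004],"delta_rot":[0,0,-3.5],"fingers":0},
    {"linear":[-0.0014,0.0033,0.0004],"delta_rot":[0,0,-3.5],"fingers":0},
    {"linear":[-0.0014,0.0033,0.0004],"delta_rot":[0,0,-3.5],"fingers":0}
  ]
}}

```text
clock: 5.03
position: [0.5189, -0.0226, 0.1668]
ee_rot: [-0.014, 0.888, 0.46, 0.011]
contact_force: [-3.7, 4.5, 3.8]
width: 0.0003
```

```bash
python3 -c "
from h import *
rep(lidpose(52,t=23),52)"
```

```text
t 5.03 pos [ 0.5189 -0.0226  0.1668] yaw 54.8 F [-3.7  4.5  3.8] M [0.71 0.5  0.06] w 0.0003 C in tool mm [43.3 30.8  1. ]
need lin mm [-0.6  5.6  0.7] rot [-0.9 -1.9  2.8]
```

{"name": "send_rows", "arguments": {
  "plan": [
    {"linear":[-0.001,0.005,0.0003],"delta_rot":[0,0,0],"fingers":0},
    {"linear":[-0.001,0.005,0.0003],"delta_rot":[0,0,0],"fingers":0}
  ]
}}

```text
clock: 5.2
position: [0.5227, -0.028, 0.1668]
ee_rot: [-0.018, 0.887, 0.461, 0.01]
contact_force: [-3.2, 2.8, 3.0]
width: 0.0
```

Run:
```python
from h import *
rep(lidpose(54,t=23),54)
im=manip.get_image('top')[160:290,235:385];b=manip.get_image('scene')[195:325,225:375]
cv2.imwrite('pics/d.png',cv2.resize(np.vstack([im,b])[...,::-1],None,fx=2.3*2/2,fy=2.3,interpolation=cv2.INTER_CUBIC) if 0 else cv2.resize(np.hstack([im,b])[...,::-1],None,fx=2.6,fy=2.6,interpolation=cv2.INTER_CUBIC))
```

```text
t 5.2 pos [ 0.5227 -0.028   0.1668] yaw 54.9 F [-3.2  2.8  3. ] M [0.59 0.51 0.03] w 0.0 C in tool mm [45.4 24.7  1. ]
need lin mm [0.7 1.  0.8] rot [-1.3 -2.   0.9]
```

View pics/d.png

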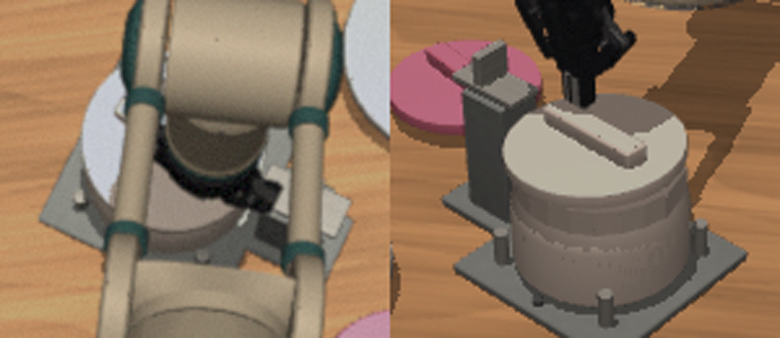

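Right half: the lid has followed to about 54° and is still cocked with its +x end up. Left half: the arm occludes the lid. Carrying on.

{"name": "send_rows", "arguments": {
  "plan": [
    {"linear":[-0.0014,0.0039,0.0004],"delta_rot":[-0.4,-0.6,-3.0],"fingers":0},
    {"linear":[-0.0014,0.0039,0.0004],"delta_rot":[-0.4,-0.6,-3.0],"fingers":0},
    {"linear":[-0.0014,0.0039,0.0004],"delta_rot":[-0.4,-0.6,-3.0],"fingers":0}
  ]
}}

```text
clock: 5.55
position: [0.5284, -0.0375, 0.1654]
ee_rot: [-0.002, 0.848, 0.531, 0.001]
contact_force: [-2.5, 2.6, 0.7]
width: 0.0
```

```bash
python3 -c "
from h import *
rep(lidpose(64,t=23),64)"
```

```text
t 5.55 pos [ 0.5284 -0.0375  0.1654] yaw 64.1 F [-2.5  2.6  0.7] M [0.5  0.45 0.01] w 0.0 C in tool mm [46.9 22.4  0.2]
need lin mm [ 2.  -0.7 -0.6] rot [-0.1 -0.3  0.1]
```

{"name": "send_rows", "arguments": {
  "plan": [
    {"linear":[-0.0014,0.0039,0.0004],"delta_rot":[-0.3,-0.4,-3.0],"fingers":0},
    {"linear":[-0.0014,0.0039,0.0004],"delta_rot":[-0.3,-0.4,-3.0],"fingers":0},
    {"linear":[-0.0014,0.0039,0.0004],"delta_rot":[-0.3,-0.4,-3.0],"fingers":0}
  ]
}}

```text
clock: 5.8
position: [0.5348, -0.0452, 0.1639]
ee_rot: [0.008, 0.801, 0.599, -0.005]
contact_force: [0.9, -0.9, -1.4]
width: 0.0002
```

```bash
python3 -c "
from h import *
rep(lidpose(74,t=23),74)"
```

```text
t 5.8 pos [ 0.5348 -0.0452  0.1639] yaw 73.5 F [ 0.9 -0.9 -1.4] M [ 0.01 -0.03 -0.03] w 0.0002 C in tool mm [48.2 21.4 -0.7]
need lin mm [ 3.  -1.2 -2.1] rot [ 0.4  1.  -0.4]
```

Contact has gone, so the lid may have dropped. Looking.

Run:
```python
from h import *
im=manip.get_image('scene')[195:325,225:375]
cv2.imwrite('pics/e.png',cv2.resize(im[...,::-1],None,fx=4.5,fy=4.5,interpolation=cv2.INTER_CUBIC))
```

```text
(no output)
```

View pics/e.png

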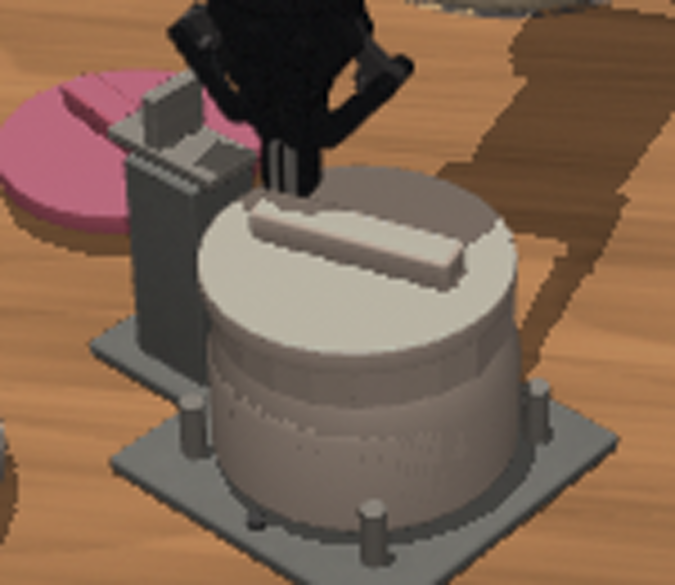

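```bash
cat >> h.py <<'E'
def ribfit(obs,ci,psi0):
    "obs: {(sx,sy):uv} rib top corners in lid frame -> yaw, tilt deg, dx, dy mm"
    from scipy.optimize import least_squares
    k=list(obs)
    def mod(q):
        a,b=np.radians(q[:2]);R=Ro.from_euler('zy',[a,-b]).as_matrix()
        P=np.array([[.055*i,.012*j,.025] for i,j in k])@R.T+[C[0]+q[2]/1e3,C[1]+q[3]/1e3,.127+.073*np.sin(b)]
        return proj('scene',P,ci)
    r=least_squares(lambda q:np.r_[(mod(q)-[obs[i] for i in k]).ravel(),q[2]/3,q[3]/3],[psi0,1,0,0]);return r.x.round(2),r.fun.round(1)
E
python3 - <<'E'
from h import *
cs=cam('scene')
B=lambda u,v:(225+u/4-.4,200+v/4-.4)
E=lambda u,v:(225+u/4.5-.4,195+v/4.5-.4)
print(ribfit({(1,-1):B(282,224),(1,1):B(325,229),(-1,-1):B(322,124),(-1,1):B(359,128)},cs,0))
print(ribfit({(1,-1):E(465,243),(1,1):E(443,267),(-1,1):E(250,213)},cs,73) if 0 else '')
# at yaw~75 the +x end points +y(right in scene); lid +y side points to -x (away), -y side points to +x (toward camera)
print(ribfit({(1,-1):E(443,267),(1,1):E(465,243),(-1,-1):E(250,213)},cs,73))
E
```

```text
(array([-1.44,  3.03,  2.55,  1.25]), array([-0.2,  0.2,  0. ,  0.1, -0.5, -0.8,  0.5, -0.8,  0.9,  0.4]))

(array([71.59, -1.44,  0.52, -2.02]), array([ 0.6,  0.6,  0.5, -0.1, -0.6, -0.7,  0.2, -0.7]))
```

Fit suggests the lid is flat at about 72°. I'll back off, lift and move over the latch's outer side, then check from both cameras.

{"name": "send_rows", "arguments": {
  "plan": [
    {"linear":[0,-0.012,0],"delta_rot":[0,0,0],"fingers":0},
    {"linear":[0,-0.005,-0.03],"delta_rot":[0,0,0],"fingers":0},
    {"linear":[0,0,-0.04],"delta_rot":[0,0,0],"fingers":0},
    {"linear":[0,0,-0.02],"delta_rot":[0,0,0],"fingers":0},
    {"linear":[-0.03,0,0],"delta_rot":[0,0,5],"fingers":0},
    {"linear":[-0.03,0,0],"delta_rot":[0,0,5],"fingers":0},
    {"linear":[-0.03,0,0],"delta_rot":[0,0,5],"fingers":0},
    {"linear":[-0.03,0,0],"delta_rot":[0,0,0],"fingers":0},
    {"linear":[-0.02,0,0],"delta_rot":[0,0,0],"fingers":0},
    {"linear":[0,0,0],"delta_rot":[0,0,0],"fingers":0}
  ]
}}

```text
clock: 6.68
position: [0.4545, -0.1709, 0.2624]
ee_rot: [0.019, 0.877, 0.481, -0.001]
contact_force: [0.3, 0.5, 0.5]
width: 0.0002
```

Run:
```python
from h import *
rep([.466,-.165,.18],57.2)
im=manip.get_image('top')[160:290,235:385];b=manip.get_image('scene')[195:325,225:375]
cv2.imwrite('pics/f.png',cv2.resize(np.vstack([im,b])[...,::-1],None,fx=4,fy=4,interpolation=cv2.INTER_CUBIC)[:0] if 0 else cv2.resize(im[...,::-1],(600,520),interpolation=cv2.INTER_CUBIC))
cv2.imwrite('pics/g.png',cv2.resize(b[...,::-1],None,fx=4.5,fy=4.5,interpolation=cv2.INTER_CUBIC))
```

```text
t 6.68 pos [ 0.4545 -0.1709  0.2624] yaw 57.5 F [0.3 0.5 0.5] M [0.05 0.   0.05] w 0.0002 C in tool mm [201.4   7.4  -3.7]
need lin mm [12.8  3.9 82.4] rot [1.8 1.1 0.3]
```

View pics/f.png

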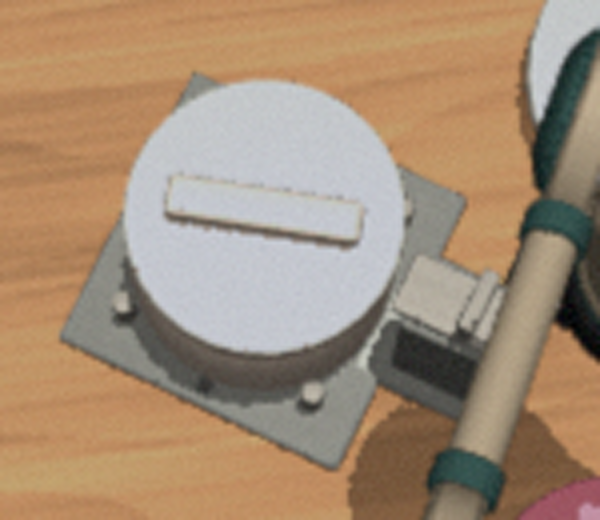

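View pics/g.png

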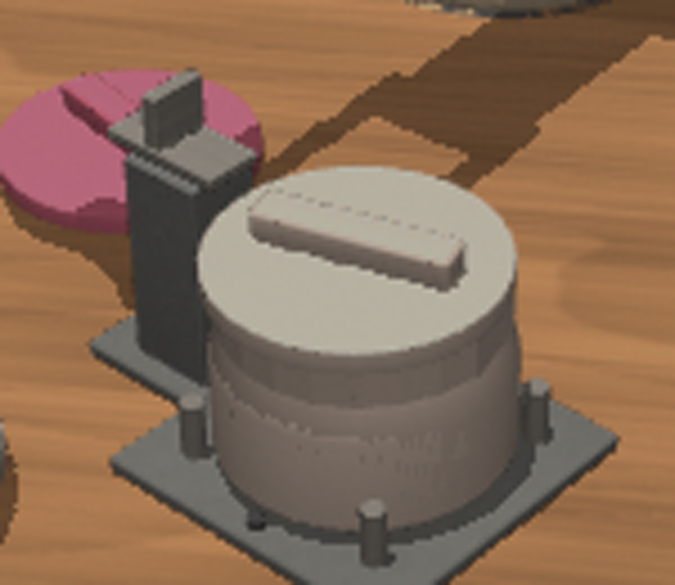

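f and g: the rib runs nearly along world y, with its ends at (168,193) and (360,222) in f. The lid looks flat, and the tab is visible at (478,300) in f and (172,108) in g. Triangulating both.

Run:
```python
from h import *
A=lambda u,v:(235+u/4-.4,160+v/4-.4)
E=lambda u,v:(225+u/4.5-.4,195+v/4.5-.4)
ct,cs=cam('top'),cam('scene');Pm=lambda c:c[0]@np.c_[c[1],c[2]]
def tri(a,b):
    h=cv2.triangulatePoints(Pm(ct),Pm(cs),np.array(a).reshape(2,1),np.array(b).reshape(2,1)).ravel();return h[:3]/h[3]
X=np.array([tri(A(170,176),E(443,267)),tri(A(167,211),E(465,242)),tri(A(362,204),E(250,212)),tri(A(358,241),E(272,191))])
print(X.round(4));d=X[:2].mean(0)-X[2:].mean(0);n=np.linalg.norm(d);print(n,np.degrees(np.arctan2(d[1],d[0])),X.mean(0).round(4),np.degrees(np.arcsin(d[2]/n)))
print(ribfit({(1,-1):E(443,267),(1,1):E(465,242),(-1,-1):E(250,212),(-1,1):E(272,191)},cs,73))
a=np.radians(-32.84);R=np.array([[np.cos(a),-np.sin(a)],[np.sin(a),np.cos(a)]])
# tab inner-face top corners in scene (203,78 right), (147,98 left); tongue inner corners top at .147 in top view
for p in [back('scene',E(202,78),.179,cs),back('scene',E(146,98),.179,cs),back('top',A(423,255),.147,ct),back('top',A(398,302),.147,ct),back('top',A(495,272),.179,ct)]:
    print('cradle frame',(R.T@(p[:2]-[.5692,-.005])).round(4))
```

```text
[[ 0.5956  0.0407  0.1485]
 [ 0.5753  0.0468  0.1496]
 [ 0.5658 -0.0616  0.1502]
 [ 0.5451 -0.0555  0.1495]]
0.10658704212752311 73.67390560419447 [ 0.5704 -0.0074  0.1495] -0.4205071882518873
(array([72.2 , -1.44,  1.16, -1.8 ]), array([ 0.8,  0.6,  0.6,  0.2, -0.6, -0.2, -0.4, -1.2,  0.4, -0.6]))
cradle frame [-0.0136 -0.1221]
cradle frame [ 0.0185 -0.1302]
cradle frame [ 0.0171 -0.0921]
cradle frame [-0.0129 -0.091 ]
cradle frame [ 0.0178 -0.1325]
```

Seated: tilt is about 0 and the rib's top is down by the expected amount, after a turn of about 75°. The tab is still about fully out, with its outer face 139 mm from the axis. Next I'll go down outside it with the tips at z ≈ 0.155.

{"name": "send_rows", "arguments": {
  "plan": [
    {"linear":[0,0.004,0.015],"delta_rot":[1.8,1.1,0.3],"fingers":0},
    {"linear":[0,0.002,0.03],"delta_rot":[0,0,0],"fingers":0},
    {"linear":[0,0,0.025],"delta_rot":[0,0,0],"fingers":0},
    {"linear":[0,0,0.012],"delta_rot":[0,0,0],"fingers":0},
    {"linear":[0,0,0],"delta_rot":[0,0,0],"fingers":0}
  ]
}}

```text
clock: 7.2
position: [0.4661, -0.1685, 0.1801]
ee_rot: [0.002, 0.878, 0.479, 0.006]
contact_force: [-0.6, -0.0, 0.4]
width: -0.0002
```

```bash
python3 -c "
from h import *
rep([.474,-.152,.18],57.2)"
```

```text
t 7.2 pos [ 0.4661 -0.1685  0.1801] yaw 57.3 F [-0.6 -0.   0.4] M [-0.02 -0.02  0.01] w -0.0002 C in tool mm [193.2  -1.8   1.5]
need lin mm [18.2 -2.3  0.3] rot [ 0.5 -0.5  0.1]
```

{"name": "send_rows", "arguments": {
  "plan": [
    {"linear":[0.012,-0.001,0],"delta_rot":[0,0,0],"fingers":0},
    {"linear":[0.012,-0.001,0],"delta_rot":[0,0,0],"fingers":0},
    {"linear":[0.006,0,0],"delta_rot":[0,0,0],"fingers":0},
    {"linear":[0.006,0,0],"delta_rot":[0,0,0],"fingers":0},
    {"linear":[0.006,0,0],"delta_rot":[0,0,0],"fingers":0},
    {"linear":[0.006,0,0],"delta_rot":[0,0,0],"fingers":0}
  ]
}}

```text
clock: 7.7
position: [0.4928, -0.1228, 0.1818]
ee_rot: [0.003, 0.877, 0.481, 0.005]
contact_force: [-1.2, -1.3, -1.5]
width: 0.0
```

```bash
python3 -c "
from h import *
rep([.474,-.152,.18],57.2)"
```

```text
t 7.7 pos [ 0.4928 -0.1228  0.1818] yaw 57.5 F [-1.2 -1.3 -1.5] M [-0.43  0.26 -0.  ] w 0.0 C in tool mm [140.3   0.9   0.9]
need lin mm [-34.8  -0.2   1.6] rot [ 0.6 -0.3  0.3]
```

{"name": "send_rows", "arguments": {
  "plan": [
    {"linear":[0.005,0,0],"delta_rot":[0,0,0],"fingers":0},
    {"linear":[0.005,0,0],"delta_rot":[0,0,0],"fingers":0},
    {"linear":[0.005,0,0],"delta_rot":[0,0,0],"fingers":0}
  ]
}}

```text
clock: 7.95
position: [0.501, -0.1102, 0.1819]
ee_rot: [0.004, 0.877, 0.481, 0.004]
contact_force: [-1.9, -3.2, -1.1]
width: 0.0
```

```bash
python3 -c "
from h import *
rep([.474,-.152,.18],57.2)"
```

```text
t 7.95 pos [ 0.501  -0.1102  0.1819] yaw 57.6 F [-1.9 -3.2 -1.1] M [-0.48  0.22 -0.04] w 0.0 C in tool mm [125.2   1.    0.3]
need lin mm [-49.8  -0.3   1.8] rot [ 0.6 -0.1  0.4]
```

Sliding at about 3 N; a few mm more to the stop.

{"name": "send_rows", "arguments": {
  "plan": [
    {"linear":[0.004,0,0],"delta_rot":[0,0,0],"fingers":0},
    {"linear":[0.004,0,0],"delta_rot":[0,0,0],"fingers":0}
  ]
}}

```text
clock: 8.12
position: [0.5028, -0.1074, 0.182]
ee_rot: [0.007, 0.876, 0.483, -0.002]
contact_force: [-10.8, -17.1, 2.8]
width: 0.0002
```

{"name": "send_rows", "arguments": {
  "plan": [
    {"linear":[0.003,0,0],"delta_rot":[0,0,0],"fingers":0},
    {"linear":[0.003,0,0],"delta_rot":[0,0,0],"fingers":0}
  ]
}}

```text
clock: 8.28
position: [0.5027, -0.1075, 0.1823]
ee_rot: [0.011, 0.875, 0.484, -0.009]
contact_force: [-5.8, -9.1, 0.7]
width: -0.0004
```

```bash
python3 -c "
from h import *
rep([.474,-.152,.18],57.2)"
```

```text
t 8.28 pos [ 0.5027 -0.1075  0.1823] yaw 57.9 F [-5.8 -9.1  0.7] M [-1.32  0.82 -0.02] w -0.0004 C in tool mm [122.    1.7  -3.2]
need lin mm [-52.9  -0.7   3.6] rot [0.6 1.5 0.7]
```

Force jumped to about 20 N with no further travel, so the latch is at its stop: 122 mm minus about 12 mm of finger gives 110 mm, as expected. Backing off for a last check.

{"name": "send_rows", "arguments": {
  "plan": [
    {"linear":[-0.015,0,0],"delta_rot":[0,0,0],"fingers":0},
    {"linear":[-0.03,0,0],"delta_rot":[0,0,0],"fingers":0},
    {"linear":[-0.01,0,-0.035],"delta_rot":[0,0,0],"fingers":0},
    {"linear":[0,0,-0.04],"delta_rot":[0,0,0],"fingers":0},
    {"linear":[-0.03,0,-0.02],"delta_rot":[0,0,0],"fingers":0},
    {"linear":[-0.02,0,0],"delta_rot":[0,0,0],"fingers":0},
    {"linear":[0,0,0],"delta_rot":[0,0,0],"fingers":0},
    {"linear":[0,0,0],"delta_rot":[0,0,0],"fingers":0}
  ]
}}

```text
clock: 8.95
position: [0.4496, -0.1924, 0.2855]
ee_rot: [0.009, 0.875, 0.484, -0.003]
contact_force: [-0.8, 0.5, -0.2]
width: -0.0
```

Run:
```python
from h import *
rep([.474,-.152,.18],57.2)
im=manip.get_image('top')[160:290,235:385];b=manip.get_image('scene')[195:325,225:375]
cv2.imwrite('pics/i.png',cv2.resize(im[...,::-1],(600,520),interpolation=cv2.INTER_CUBIC))
cv2.imwrite('pics/j.png',cv2.resize(b[...,::-1],None,fx=4.5,fy=4.5,interpolation=cv2.INTER_CUBIC))
```

```text
t 8.95 pos [ 0.4496 -0.1924  0.2855] yaw 57.9 F [-0.8  0.5 -0.2] M [ 0.04 -0.   -0.01] w -0.0 C in tool mm [222.2   1.5  -3.2]
need lin mm [ 48.7  -2.2 104.7] rot [0.8 0.8 0.7]
```

View pics/i.png

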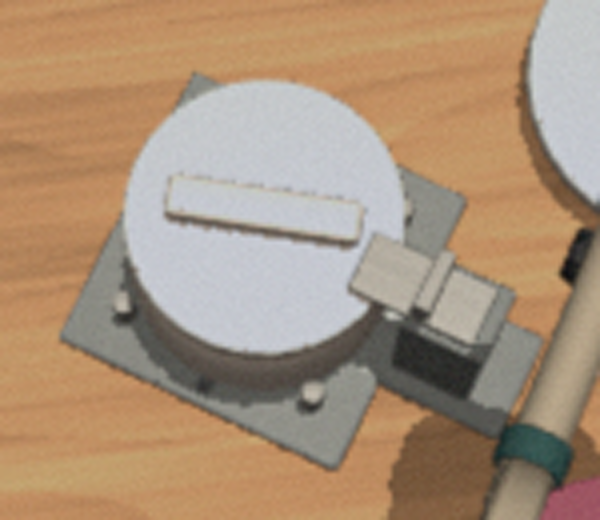

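View pics/j.png

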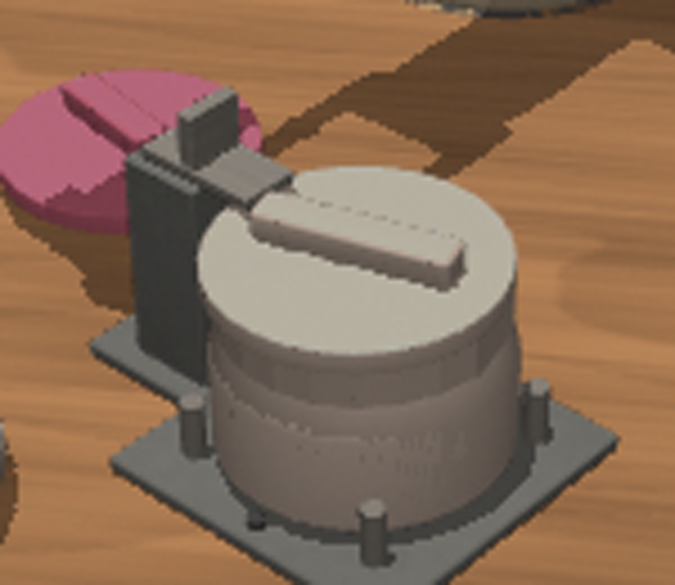

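Both views show the lid flat and the tongue over its edge, with its inner end at about (362,263) in i. The lid has not moved, and the robot is clear. One travel check, then hand in.

Run:
```python
from h import *
A=lambda u,v:(235+u/4-.4,160+v/4-.4)
a=np.radians(-32.84);R=np.array([[np.cos(a),-np.sin(a)],[np.sin(a),np.cos(a)]]);y=[]
for u in [(375,235),(349,289)]:
    q=R.T@(back('top',A(*u),.147)[:2]-[.5692,-.005]);y.append(q[1]);print(q.round(4))
print('travel vs 0.0915', np.mean(y)+.0915)
if np.mean(y)>-.066: print('handing in',manip.sign_off())
```

```text
[ 0.0159 -0.0634]
[-0.018  -0.0635]
travel vs 0.0915 0.028049689316489296
the job is handed in; nothing more can be done
handing in None
```

The jar is closed and handed in: the lid is seated flat and the latch is in over its edge. The job took about 9 s of the 58 s allowed.

- **Lid:** I pushed it anticlockwise by the low end of its rib, at roughly 2–6 N, with no lifting. After about 75° the key dropped in. With both cameras the tilt measured -0.4°, against 3.3° at the start. The rib's top dropped about 4 mm, as expected. A fit from the scene camera alone gave -1.4°, which disagrees slightly but is within its error.
- **Latch:** I pushed the tab in at about 3–4 N until it hit its stop, where the force peaked at about 20 N with no further travel. In the last top picture the tongue's inner edge is 63.5 mm from the axis, against 62 mm nominal. That is about 28 mm of measured travel, within the error of the picture. The rib looked unmoved when the latch went in.
- **Bystanders:** I did not measure the mug, glaze jar or scraper again at the end. The arm passed well above the mug and the glaze jar, and did not go near the scraper. At hand-in the gripper was clear of everything.

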